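# Put the jam away in the roll-top bin

### The arm

A 6-joint arm with a two-finger parallel gripper is mounted at the origin on a cart in front of the work surface, level with it; the furniture and walls round the work are solid. World frame = base frame: x ahead of the robot, y to its left, z up, the work surface at z = 0. Lengths are in m, angles in degrees, forces in N, time in s.
With the tool pointing down it reaches from about 0.4 to 0.825 m from the base axis. Payload 7 kg.
Tool frame: the origin (TCP) lies on the centre line of the jaws, within the pads' length; the fingertips stand 14 mm ahead of it and the grasp point (between the pads) lies 5 mm behind it; z points along the fingers, y is the line along which they close (so a half turn about z gives the same grasp; the last joint's range is limited). The gripper opens to 88 mm and grips with 3 to 60 N. Pads are 19 mm wide; open, the fingers measure 130 mm over their backs; the gripper's body (78 mm by 193 mm) begins 47 mm behind the grasp point.
Start: joints at [86.064, 20.546, 0.682, 0, -70.136, -16.507], TCP at [0.236, 0.632, 0.241] pointing down, gripper open.
Joint ranges: [-176.03, 176.03], [-82.01, 121.73], [-58.28, 71.71], [-173.87, 95.51], [-174.79, -0.11], [-173.66, 173.66]. Speed limits (degrees/s): [136.94, 136.94, 172.46, 180, 180, 180].

### API

Orientations are given as [roll, pitch, yaw] about the fixed x, y, z axes, in that order (R = Rz(yaw) Ry(pitch) Rx(roll)).
In Python, from plant import r gives the robot as it stands.
- The arm moves only by the tool send_rows, never from a script. Its argument "steps" is a list of rows, each an object with "dp": the shift along the tool's x, y, z in mm, a list of three; "roll": the turn about the tool's z in rad; "jaw": the opening in per cent of the stroke, from 0 (shut) to 100 (fully open). In form: [{"dp": [tx, ty, tz], "roll": roll, "jaw": jaw}, ...]. A call has 1 to 5 rows; each row is the pose to reach, as a shift and turn from the pose commanded when the call began, along the tool's axes at that moment; what a row does not reach only later rows make up. A row lasts 1/8 s, in which the tool goes at most 62.5 mm and 10.7 degrees, less where a joint would pass 70% of its speed; a pose out of reach is approached as far as the arm can. A call with a gripper value outside its range is refused whole. The fingers move at their own pace and stop on an object; "newtons" is the grip in N (left out, the last holds). Time passes only in rows, so rows that repeat a pose let the fingers close. It gives the time, the measured TCP pose, the force, the opening and the grip force at its end, in the units of the state.
- r.get_state(): the state, without advancing time (a new reading comes with each control period).
- r.capture(name): name is "side" or "top"; returns a dict with "image" (480x640x3 uint8, blue, green, red), "K" (3x3 intrinsics, pixels), "rvec" (rotation vector, rad) and "tvec" (3), from world to camera coordinates, as OpenCV has them. Camera axes: x right, y down, z forward; pixel columns grow to the right and rows downward; lengths in m; the calibration is good to about 2 mm. A picture is of the moment at which its call begins. There is no depth.
- r.close_job(): hands the job in; it is judged then, once.
The state is a dict: "time_s": time; "joints": joint angles; "qd": joint speeds; "joint_torque": joint torques, N m; "tcp_pos": TCP position; "eef_rot": TCP orientation; "contact_force": force on the tool from outside, world axes, zero at the start; "moment": the same for the moment, N m; "gripper_width": finger opening in m; "gripper_force": force on a finger pad.
Only numpy, scipy, OpenCV 4.12 (cv2) and the standard library are available. Lean on these libraries where they do the work, as an engineer would, in place of code of your own. Each camera call takes 0.05 s, during which the arm holds its last target. There are 200 camera calls.

### The job

Put the jam jar away in the roll-top bin: roll the slatted cover back until its catch holds it open by itself, set the jar gently down upright on the bin's floor, then roll the cover down until its front catch clicks and it is fully shut. Do not force the cover at its stops, and leave the jars already in the bin standing and the mug where it is.

Things in the scene. Friction and masses are not known exactly. Their poses are not given: they have to be found in the camera images.
- bin: Fixed roll-top bin, white with a pale wooden slatted cover, 298 deep (x) x 318 wide (y) x 202 high mm. Origin: middle of its underside on the worktop; x to its back, y to its left, z up; front faces -x. Side panels 14 mm thick, inner faces at y = +-145 mm, front edges at x = -149 mm, 94 mm high, then rising in an arc. Front board x -126 to -114 mm, top at z = 103 mm.
- bin_axis (a point): Axis of the cover's circular track, at x = 0, y = 0, z = 45 mm of the bin; its y axis is the turning axis. The slats' outer face runs at radius 137 mm about it, the side panels' rims at 157 mm. A fixed curved back shell of outer radius 152 mm starts about 25 degrees behind the very top; the opened cover runs in under it.
- bin_floor (a point): Where to load: on the bin's inner floor, 65 mm in front of the axis, mid width, at z = 12 mm of the bin. The floor is clear from x = -114 to +107 and y = -145 to +145 mm, but a hand comes down from above only in front of x = -30 mm (the rolled-back cover is behind it), and a jar pushed right against the front board would catch the cover. Catch housings on the side walls, |y| > 118 mm.
- cover (a joint): Turn of the cover about the track axis, rad: 0 = shut at a hard stop; grows as the pull goes up and back. A balance spring floats it half-way (rests 0.35 to 0.8); away from there it pushes back with up to 5 N at the pull. It starts shut or resting half-way. Ball catches hold it shut: 4 to 8 N at the pull to break out, 10 to 15 N to push in between 0.10 and 0.06; it clicks home below 0.02.
- pull (a point): Middle of the outer edge of the cover's dark wooden pull: a flat ledge 140 mm long (along the bin's y) and 12 mm thick, standing out radially from the cover's lower edge from radius 137 to 175 mm about the track axis; this point is at 175 mm, mid thickness. Shut, it points forward, 30 degrees above level, 26 mm proud of the front board; held open it stands up on top.
- jam_jar: Glass jar of pink-red jam with a white lid, standing on the worktop to the left of the bin (robot's view). 68 mm across, 102 mm high, 0.35 to 0.7 kg. Origin: centre of its underside; z up its axis.
- spice_red: Spice jar with a green cap standing in the back half of the bin, 46 mm across, 106 mm high. Origin: centre of its underside; z up its axis.
- spice_brown: The other spice jar with a green cap in the back half of the bin, 46 mm across, 106 mm high. Origin: centre of its underside; z up its axis.
- mug: Cream mug standing on the worktop on the robot's left, beyond the jam jar, 83 mm across without its handle, 94 mm high. Origin: centre of its underside.
- hold_open (a point): On the back shell's upper edge. The catch that holds the cover open is out of sight inside, on a keeper set differently in each bin: the cover clicks in and meets a hard stop somewhere from joint 1.03 to 1.21, to be found by feel. Pushing in takes 10 to 18 N at the pull over the 0.1 rad before the stop; only within 0.02 of the stop does it hold, else it rolls back. Breaking out takes 3 to 8 N.
Mind the look-alikes: they are no part of the job. Leave any blue or orange look-alike of the jam_jar alone.

How it is judged (in metres and radians):
On the way, in this order (a step that is already met when the one before it is completed fails the run):
1. the cover is held open by its catch, with nothing touching it (value of joint cover above 0.95 rad and contact force between each of the fingers, the arm and cover below 0.2 N), for 0.5 s.
2. the jam jar stands on the bin's floor (z of jam_jar in the frame of bin between 0.006 and 0.018 m and x of jam_jar in the frame of bin between -0.085 and 0.085 m and y of jam_jar in the frame of bin between -0.115 and 0.115 m and angle between jam_jar's own z axis and vertical below 0.1 rad and contact force between the fingers and jam_jar below 0.2 N and value of joint cover above 0.95 rad), for 0.2 s.
At the end, for the whole second after the job is handed in: The cover is fully shut, its catch engaged (within 0.025 rad, 4 mm at the pull), with the jam jar at rest inside, upright within 0.1 rad on the bin's floor (value of joint cover below 0.025 rad and z of jam_jar in the frame of bin between 0.006 and 0.018 m and x of jam_jar in the frame of bin between -0.085 and 0.085 m and y of jam_jar in the frame of bin between -0.115 and 0.115 m and angle between jam_jar's own z axis and vertical below 0.1 rad and linear speed of jam_jar below 0.02 m/s); the robot touches nothing.
It fails at once if the cover is forced (pressed with more than 60 N) (contact force between any of the fingers, the arm and cover above 60 N).
It fails at once if the jam jar is dropped into the bin (faster than 0.5 m/s within 60 mm of its floor) (horizontal distance between jam_jar and bin below 0.15 m and z of jam_jar in the frame of bin below 0.072 m and linear speed of jam_jar above 0.5 m/s).
It fails at once if the jam jar is tipped over (angle between jam_jar's own z axis and vertical above 0.6 rad).
It fails at once if a jar already in the bin is knocked over (angle between any of spice_red, spice_brown's own z axis and vertical above 0.4 rad).
It fails at once if the mug is shifted by more than 30 mm (distance of mug from where it was at the start of the episode above 0.03 m).
It also fails if it takes over 72 s, if anything falls off the work surface, if the arm or the gripper's body presses on something with over 40 N, if the wrist force passes 120 N, or if a joint passes its speed limit or range.

## Working session

There is one attempt and no reset: what is moved stays moved. The work goes in short steps, Python scripts to look and compute and a tool call to move; the robot and the scene stay as the last step left them, time stands still between calls to the robot, and variables do not carry over. Pictures are saved under pics/ and viewed, at most 10 in all, crops included, and the job is handed in when it is done.

Besides the shell and the picture viewer there is one more tool, called after "Emit:" by a JSON object that holds its "op" and its "data". send_rows: Moves the arm, as the interface text tells. Its arguments: {"type":"object","properties":{"steps":{"type":"array","items":{"type":"object","properties":{"dp":{"type":"array","items":{"type":"number"}},"roll":{"type":"number"},"jaw":{"type":"number"}}}},"newtons":{"type":"number"}},"required":["steps"]}

```bash
ls; mkdir -p pics; python3 - <<'E'
from plant import r
import cv2, json, pickle
s=r.get_state(); print({k:s[k] for k in s})
for n in("side","top"):
    c=r.capture(n); cv2.imwrite(f"pics/{n}0.png",c["image"]); pickle.dump({k:c[k] for k in("K","rvec","tvec")},open(f"{n}.pkl","wb")); print(n,c["K"],c["rvec"],c["tvec"])
E
```

```text
pics
{'time_s': 0.0, 'joints': array([ 8.60628211e+01,  2.05907421e+01,  6.34304115e-01, -1.95377207e-02,
       -7.01354585e+01, -1.65072932e+01]), 'qd': array([0.01042525, 0.12403209, 0.10903735, 0.07810446, 0.04203535,
       0.01341033]), 'joint_torque': array([ 3.24154826e-04, -5.82714415e+01,  2.93053883e+01,  6.99757263e+00,
        7.02723657e-03, -1.67411736e-04]), 'tcp_pos': array([0.23563724, 0.63204485, 0.23963635]), 'eef_rot': array([ 1.79906672e+02, -8.50393103e-03, -2.04511188e+01]), 'contact_force': array([-0.04407641, -0.04335072,  0.26583764]), 'moment': array([ 0.00871638, -0.07013013, -0.04062066]), 'gripper_force': 0.0, 'gripper_width': 0.08751543726358797}
side [[477.39164347   0.         322.34394282]
 [  0.         477.39164347 246.05022434]
 [  0.           0.           1.        ]] [ 1.91657706 -1.02472045  0.59813931] [-0.25911831  0.36430476  0.79502133]
top [[438.97457451   0.         311.30033305]
 [  0.         438.97457451 237.39182401]
 [  0.           0.           1.        ]] [ 1.69968492 -2.00770842  0.69603642] [0.17917525 0.51658158 1.01791351]
```

View pics/side0.png

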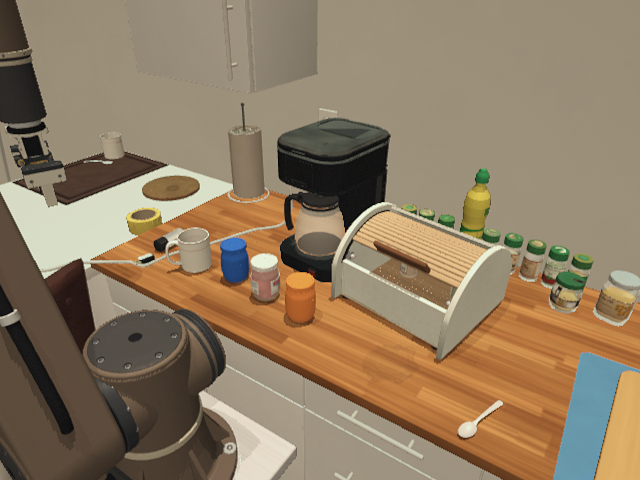

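View pics/top0.png

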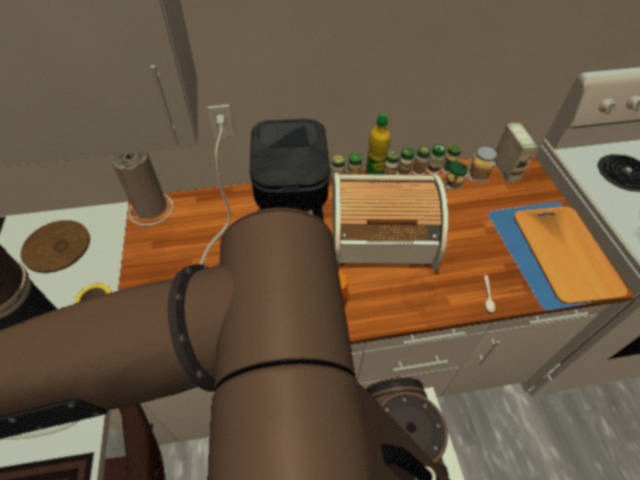

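The side view shows the cover half-open. The pull is at about (402,257), and the pink jar (265,278) stands between the blue and orange look-alikes. In the top view the arm hides the jars. I'll enlarge both.

```bash
python3 - <<'E'
import cv2
a=cv2.imread("pics/side0.png")[195:365,160:520]; cv2.imwrite("pics/s1.png",cv2.resize(a,None,fx=2.2,fy=2.2,interpolation=cv2.INTER_CUBIC))
a=cv2.imread("pics/top0.png")[160:280,320:460]; cv2.imwrite("pics/t1.png",cv2.resize(a,None,fx=5,fy=5,interpolation=cv2.INTER_CUBIC))
E
```

```text
(no output)
```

View pics/s1.png

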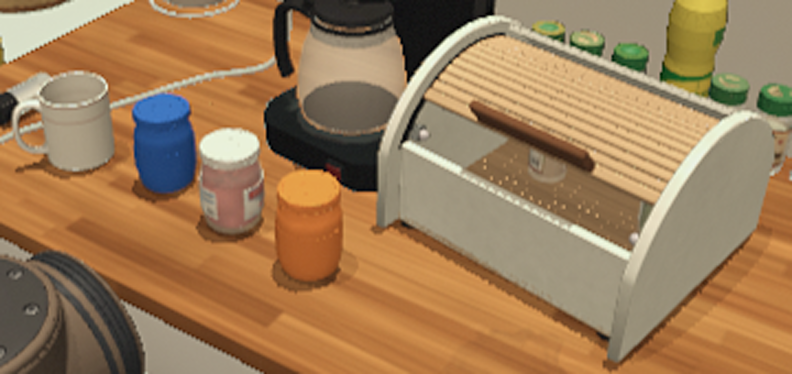

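View pics/t1.png

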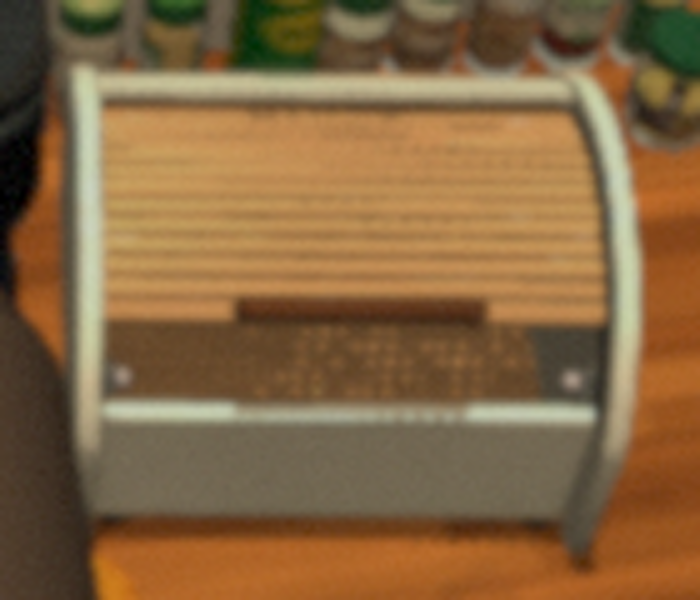

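```bash
cat > h.py <<'E'
import numpy as np, cv2, pickle
from scipy.optimize import least_squares
C={n:pickle.load(open(f"{n}.pkl","rb")) for n in("side","top")}
def proj(n,P): c=C[n]; return cv2.projectPoints(np.float64(P).reshape(-1,3),c["rvec"],c["tvec"],c["K"],None)[0][:,0]
def T(b,P):
    c,s=np.cos(b[2]),np.sin(b[2]); P=np.atleast_2d(P)*1e-3
    return np.c_[b[0]+c*P[:,0]-s*P[:,1], b[1]+s*P[:,0]+c*P[:,1], P[:,2]]
def pull(q,y,rad=175,off=0):  # off: mm tangential, + = opening direction
    a=np.radians(30)+q
    return [-rad*np.cos(a)+off*np.sin(a), y, 45+rad*np.sin(a)+off*np.cos(a)]
def cyl(x,y,d,h):
    t=np.linspace(0,2*np.pi,60); o=np.ones(60)
    return np.r_[np.c_[x+d/2*np.cos(t),y+d/2*np.sin(t),0*o],np.c_[x+d/2*np.cos(t),y+d/2*np.sin(t),h*o]]
E
python3 - <<'E'
from h import *
for n in C:
    R=cv2.Rodrigues(C[n]["rvec"])[0]; print(n,"cam",(-R.T@C[n]["tvec"]).round(3))
S=lambda u,v:(u/2.2+160,v/2.2+195)
U=lambda u,v:(u/5+320,v/5+160)
obs=[("side",[-126,145,103],S(404,146)),("side",[-126,-145,103],S(629,258)),("side",[-149,-145,0],S(612,362)),("side",[-149,159,0],S(380,225)),
("top",[-126,145,103],U(103,418)),("top",[-126,-145,103],U(597,418)),("top",[-126,145,12],U(100,515)),("top",[-149,-145,0],U(575,565))]
po=[("side",70,S(470,105)),("side",-70,S(593,163)),("top",70,U(235,310)),("top",-70,U(487,310))]
f=lambda b:np.r_[np.concatenate([proj(n,T(b,P))[0]-o for n,P,o in obs]),np.concatenate([proj(n,T(b,pull(b[3],y)))[0]-o for n,y,o in po])]
s=least_squares(f,[.65,-.1,0,.5],loss="soft_l1"); print("bin",s.x.round(4),np.degrees(s.x[2]).round(2)); print(f(s.x).reshape(-1,2).round(1))
np.save("bin.npy",s.x)
for nm,d,h,bb in(("jam",.068,.102,(200,264,129,237)),("blue",.068,.102,(134,196,95,192)),("orange",.068,.102,(275,343,171,282)),("mug",.083,.094,(45,113,73,171))):
    g=lambda p:(lambda q:np.r_[q.min(0)[0],q.max(0)[0],q.min(0)[1],q.max(0)[1]]*2.2-np.array([160,160,195,195])*2.2-bb)(proj("side",cyl(*p,d,h)))
    q=least_squares(g,[.55,.15]); print(nm,q.x.round(4),q.fun.round(1), T(s.x,[0,0,0]).round(3) if nm=="jam" else "")
E
```

```text
side cam [-0.276 -0.477  0.727]
top cam [-0.186  0.218  1.119]
bin [ 0.661  -0.1643 -0.1729  0.3611] -9.9
[[-0.4  0.3]
 [ 4.1  3.4]
 [-1.1 -1.2]
 [-1.3  0.4]
 [ 0.2 -0.5]
 [ 1.   0.2]
 [-0.9 -2. ]
 [-1.2 -2.9]
 [ 0.5  0.1]
 [-2.  -2.1]
 [ 2.   0.2]
 [ 1.8  0.5]]
jam [0.4598 0.1585] [-0.7  0.7 -1.1  0.9] [[ 0.661 -0.164  0.   ]]
blue [0.4788 0.2751] [-1.5  1.6 -3.7  3. ] 
orange [0.4433 0.0417] [ 0.9 -0.9 -3.   2.7] 
mug [0.461  0.3992] [-5.3  5.5 -1.8  0.9]
```

```bash
python3 - <<'E'
from h import *
S=lambda u,v:(u/2.2+160,v/2.2+195)
U=lambda u,v:(u/5+320,v/5+160)
obs=[("side",[-126,145,103],S(404,146)),("side",[-149,-145,0],S(612,362)),("side",[-149,159,0],S(380,225)),
("top",[-126,145,103],U(103,418)),("top",[-126,-145,103],U(597,418)),("top",[-149,-145,0],U(575,565))]
po=[("side",70,S(470,105)),("side",-70,S(593,163)),("top",70,U(235,310)),("top",-70,U(487,310))]
f=lambda b:np.r_[np.concatenate([proj(n,T(b,P))[0]-o for n,P,o in obs]),np.concatenate([proj(n,T(b,pull(b[3],y)))[0]-o for n,y,o in po])]
s=least_squares(f,[.65,-.1,0,.5],loss="soft_l1"); b=s.x; print("bin",b.round(4),np.degrees(b[2]).round(2)); print(f(b).reshape(-1,2).round(1).tolist())
np.save("bin.npy",b)
t=np.radians(np.linspace(-0,180,60)); 
an=np.linspace(np.arccos(149/157),np.pi,40)
rim=lambda y:np.array([[-149,y,0],[-149,y,94]]+[[-157*np.cos(a),y,45+157*np.sin(a)] for a in an])
L=[rim(y) for y in(145,159,-145,-159)]+[[[-126,145,103],[-126,-145,103]],[[-126,145,5],[-126,-145,5]]]
L+=[[pull(b[3],y,r,o) for y,r,o in((70,175,6),(70,175,-6),(-70,175,-6),(-70,175,6),(70,175,6),(70,137,6),(-70,137,6))]]
out=[]
for n,sl,z in(("side",(195,365,160,520),2.2),("top",(160,280,320,460),4)):
    im=cv2.imread(f"pics/{n}0.png")[sl[0]:sl[1],sl[2]:sl[3]]; im=cv2.resize(im,None,fx=z,fy=z,interpolation=cv2.INTER_CUBIC)
    def ln(W): 
        q=(proj(n,W)-[sl[2],sl[0]])*z; cv2.polylines(im,[q.astype(int)],False,(255,0,255),1)
    for P in L: ln(T(b,P))
    if n=="side":
        for p in([.4598,.1585],[.4788,.2751],[.4433,.0417]): ln(cyl(*p,.068,.102))
    cv2.imwrite(f"pics/ov_{n}.png",im)
def ray(n,px,z):
    c=C[n];R=cv2.Rodrigues(c["rvec"])[0]; o=-R.T@c["tvec"]; d=R.T@np.linalg.inv(c["K"])@[*px,1]; return o+d*(z-o[2])/d[2]
print("coffee base front",ray("side",S(265,145),0).round(3),ray("side",S(335,190),0).round(3))
E
```

```text
bin [ 0.6614 -0.1653 -0.1756  0.3586] -10.06
[[0.0, 0.2], [-0.9, -1.1], [-0.9, 0.3], [0.4, -0.8], [1.2, 0.1], [-1.0, -3.0], [0.9, 0.3], [-1.7, -1.8], [2.3, 0.1], [2.0, 0.6]]
coffee base front [0.604 0.226 0.   ] [0.572 0.097 0.   ]
```

View pics/ov_side.png

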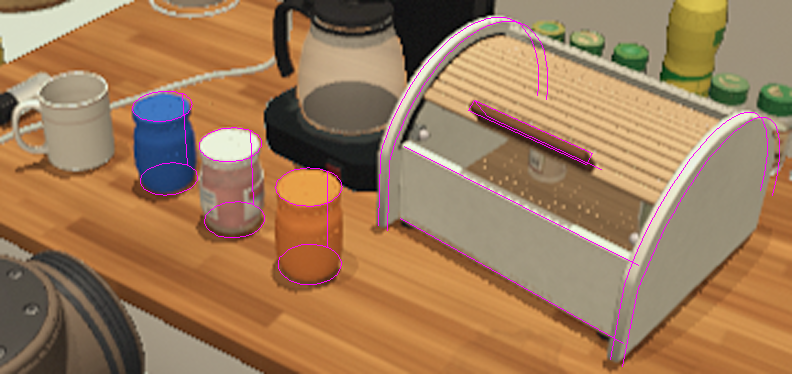

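View pics/ov_top.png

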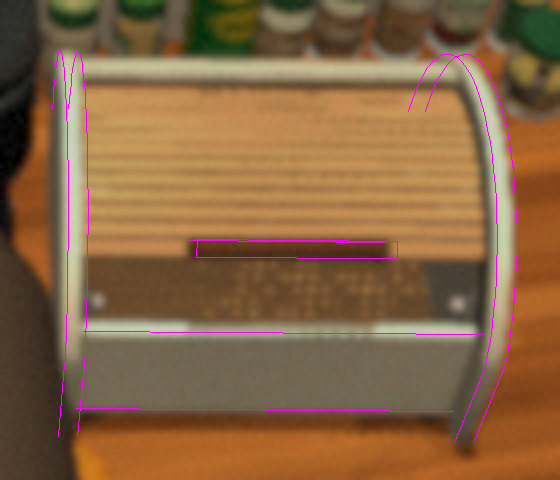

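The overlay fits: bin at (0.661, -0.165) with yaw -10.06°, cover at about 0.36, jam jar at (0.460, 0.1585). The top view is offset by only 1–2 px. Next I'll move the closed fingers to the front of the pull.

```bash
cat >> h.py <<'E'
def go(target, yaw=None):
    "print tool-frame shift (mm) and roll (rad) from the present pose to a world target"
    from plant import r
    s=r.get_state(); R=__import__("scipy.spatial.transform",fromlist=["Rotation"]).Rotation.from_euler("xyz",s["eef_rot"],degrees=True).as_matrix()
    d=R.T@(np.array(target)-s["tcp_pos"])*1000
    print("t",round(s["time_s"],2),"tcp",s["tcp_pos"].round(4),"rot",s["eef_rot"].round(1),"F",s["contact_force"].round(1),"dp",d.round(0),"roll",None if yaw is None else round(np.radians(s["eef_rot"][2]-yaw),3))
E
```

Emit:
{"op": "send_rows", "data": {"steps": [{"dp":[40,47,0],"roll":-0.04,"jaw":0},{"dp":[80,94,0],"roll":-0.08,"jaw":0},{"dp":[120,141,0],"roll":-0.12,"jaw":0},{"dp":[160,188,0],"roll":-0.16,"jaw":0},{"dp":[200,235,0],"roll":-0.181,"jaw":0}]}}

```text
time_s: 0.72
tcp_pos: [0.3413, 0.3403, 0.2404]
eef_rot: [180.0, 0.0, -10.0]
contact_force: [1.3, 0.1, 0.6]
gripper_width: 0.0432
gripper_force: 0.0
```

```bash
python3 -c "
from h import *
b=np.load('bin.npy'); t=T(b,[-145,0,240])[0]; print(t); go(t,-10.06)"
```

```text
[ 0.51863882 -0.13999702  0.24      ]
t 0.72 tcp [0.3413 0.3403 0.2404] rot [180.   0. -10.] F [1.3 0.1 0.6] dp [258. 442.   0.] roll 0.001
```

Emit:
{"op": "send_rows", "data": {"steps": [{"dp":[25,50,0],"roll":0,"jaw":0},{"dp":[50,100,0],"roll":0,"jaw":0},{"dp":[75,150,0],"roll":0,"jaw":0},{"dp":[100,200,0],"roll":0,"jaw":0},{"dp":[125,250,0],"roll":0,"jaw":0}]}}

```text
time_s: 1.35
tcp_pos: [0.4204, 0.0726, 0.2407]
eef_rot: [-180.0, -0.0, -10.0]
contact_force: [1.8, -0.6, -1.0]
gripper_width: 0.0006
gripper_force: 0.0
```

Emit:
{"op": "send_rows", "data": {"steps": [{"dp":[45,50,0],"roll":0,"jaw":0},{"dp":[85,96,0],"roll":0,"jaw":0},{"dp":[125,144,0],"roll":0,"jaw":0},{"dp":[133,192,20],"roll":0,"jaw":0},{"dp":[133,192,76],"roll":0,"jaw":0}]}}

```text
time_s: 1.98
tcp_pos: [0.5196, -0.1411, 0.1653]
eef_rot: [-180.0, -0.3, -10.3]
contact_force: [0.5, 0.1, -1.4]
gripper_width: 0.0009
gripper_force: 0.0
```

```bash
cat >> h.py <<'E'
def binpos():
    from plant import r
    b=np.load("bin.npy"); s=r.get_state(); d=s["tcp_pos"]-T(b,[0,0,0])[0]; c,n=np.cos(b[2]),np.sin(b[2])
    f=s["contact_force"]; print("t",round(s["time_s"],2),"bin mm",(np.array([c*d[0]+n*d[1],-n*d[0]+c*d[1],d[2]])*1e3).round(1),"yaw",s["eef_rot"][2].round(2),"F bin",np.round([c*f[0]+n*f[1],-n*f[0]+c*f[1],f[2]],1),"w",round(s["gripper_width"],4),s["gripper_force"].__round__(1))
E
python3 -c "
from h import *
binpos()"
```

```text
t 1.98 bin mm [-143.9   -0.9  165.3] yaw -10.31 F bin [ 0.4  0.2 -1.4] w 0.0009 0.0
```

Emit:
{"op": "send_rows", "data": {"steps": [{"dp":[15,0,-3],"roll":0,"jaw":0},{"dp":[28,0,-10],"roll":0,"jaw":0},{"dp":[40,0,-16],"roll":0,"jaw":0},{"dp":[52,0,-22],"roll":0,"jaw":0},{"dp":[62,0,-27],"roll":0,"jaw":0}]}}

```text
time_s: 2.6
tcp_pos: [0.5799, -0.1484, 0.1929]
eef_rot: [-180.0, -0.1, -10.0]
contact_force: [-3.0, 1.3, 1.5]
gripper_width: 0.0002
gripper_force: 1.7
```

```bash
python3 -c "
from h import *
binpos()"
```

```text
t 2.6 bin mm [-83.2   2.4 192.9] yaw -10.04 F bin [-3.2  0.8  1.5] w 0.0002 1.7
```

Emit:
{"op": "send_rows", "data": {"steps": [{"dp":[11,0,-6],"roll":0,"jaw":0},{"dp":[22,0,-11],"roll":0,"jaw":0},{"dp":[32,0,-15],"roll":0,"jaw":0},{"dp":[42,0,-19],"roll":0,"jaw":0},{"dp":[52,0,-21],"roll":0,"jaw":0}]}}

```text
time_s: 3.22
tcp_pos: [0.6303, -0.158, 0.2124]
eef_rot: [180.0, 0.1, -10.1]
contact_force: [-4.0, 0.9, -3.2]
gripper_width: 0.0004
gripper_force: 1.9
```

```bash
python3 -c "
from h import *
binpos()"
```

```text
t 3.23 bin mm [-31.9   1.8 212.4] yaw -10.08 F bin [-4.1  0.2 -3.2] w 0.0004 1.9
```

Emit:
{"op": "send_rows", "data": {"steps": [{"dp":[3,0,0],"roll":0,"jaw":0},{"dp":[6,0,-1],"roll":0,"jaw":0},{"dp":[9,0,-1],"roll":0,"jaw":0}]}}

```text
time_s: 3.6
tcp_pos: [0.6386, -0.1595, 0.2135]
eef_rot: [180.0, 0.0, -10.1]
contact_force: [-6.0, 0.9, -0.8]
gripper_width: 0.0002
gripper_force: 3.5
```

Emit:
{"op": "send_rows", "data": {"steps": [{"dp":[2,0,0],"roll":0,"jaw":0},{"dp":[4,0,0],"roll":0,"jaw":0}]}}

```text
time_s: 3.85
tcp_pos: [0.6403, -0.1598, 0.2136]
eef_rot: [180.0, 0.3, -10.1]
contact_force: [-16.6, 5.5, 7.1]
gripper_width: 0.0004
gripper_force: 8.6
```

Emit:
{"op": "send_rows", "data": {"steps": [{"dp":[2,0,0],"roll":0,"jaw":0},{"dp":[4,0,0],"roll":0,"jaw":0}]}}

```text
time_s: 4.1
tcp_pos: [0.6438, -0.1604, 0.2138]
eef_rot: [180.0, 0.3, -10.1]
contact_force: [-16.2, 5.0, 6.4]
gripper_width: 0.0007
gripper_force: 8.0
```

```bash
python3 -c "
from h import *
binpos()"
```

```text
t 4.1 bin mm [-18.2   1.8 213.8] yaw -10.07 F bin [-16.8   2.1   6.4] w 0.0007 8.0
```

Emit:
{"op": "send_rows", "data": {"steps": [{"dp":[2,0,0],"roll":0,"jaw":0},{"dp":[4,0,0],"roll":0,"jaw":0}]}}

```text
time_s: 4.35
tcp_pos: [0.6496, -0.1614, 0.2139]
eef_rot: [180.0, 0.1, -10.1]
contact_force: [-6.4, 1.5, 0.7]
gripper_width: 0.0007
gripper_force: 3.1
```

Emit:
{"op": "send_rows", "data": {"steps": [{"dp":[2,0,0],"roll":0,"jaw":0},{"dp":[4,0,0],"roll":0,"jaw":0}]}}

```text
time_s: 4.6
tcp_pos: [0.6549, -0.1623, 0.2139]
eef_rot: [180.0, -0.0, -10.1]
contact_force: [-2.0, 0.3, -1.0]
gripper_width: 0.0005
gripper_force: 1.4
```

```bash
python3 -c "
from h import *
binpos()"
```

```text
t 4.6 bin mm [ -7.    1.8 213.9] yaw -10.07 F bin [-2.  -0.1 -1. ] w 0.0005 1.4
```

Emit:
{"op": "send_rows", "data": {"steps": [{"dp":[1,0,0],"roll":0,"jaw":0},{"dp":[2,0,0],"roll":0,"jaw":0}]}}

```text
time_s: 4.85
tcp_pos: [0.656, -0.1625, 0.2138]
eef_rot: [180.0, 0.1, -10.1]
contact_force: [-8.5, 2.6, 2.7]
gripper_width: 0.0003
gripper_force: 4.5
```

Emit:
{"op": "send_rows", "data": {"steps": [{"dp":[1,0,0],"roll":0,"jaw":0},{"dp":[2,0,0],"roll":0,"jaw":0}]}}

```text
time_s: 5.1
tcp_pos: [0.6563, -0.1626, 0.2138]
eef_rot: [180.0, 0.2, -10.1]
contact_force: [-14.9, 4.4, 8.0]
gripper_width: 0.0005
gripper_force: 7.8
```

```bash
python3 -c "
from h import *
binpos()"
```

```text
t 5.1 bin mm [ -5.5   1.8 213.8] yaw -10.08 F bin [-15.4   1.7   8. ] w 0.0005 7.8
```

Emit:
{"op": "send_rows", "data": {"steps": [{"dp":[1,0,0],"roll":0,"jaw":0},{"dp":[2,0,0],"roll":0,"jaw":0}]}}

```text
time_s: 5.35
tcp_pos: [0.6567, -0.1627, 0.2138]
eef_rot: [180.0, 0.4, -10.1]
contact_force: [-20.2, 6.7, 11.1]
gripper_width: 0.0008
gripper_force: 11.2
```

Emit:
{"op": "send_rows", "data": {"steps": [{"dp":[-10,0,0],"roll":0,"jaw":0},{"dp":[-30,0,0],"roll":0,"jaw":0},{"dp":[-60,0,0],"roll":0,"jaw":0},{"dp":[-90,0,-30],"roll":0,"jaw":100},{"dp":[-120,-20,-60],"roll":0,"jaw":100}]}}

```text
time_s: 5.98
tcp_pos: [0.5461, -0.123, 0.2747]
eef_rot: [-180.0, -0.2, -10.1]
contact_force: [0.6, 0.9, 0.4]
gripper_width: 0.0149
gripper_force: 0.0
```

```bash
python3 - <<'E'
from h import *
from plant import r
binpos(); go([.4598,.1585,.24],-10.06)
c=r.capture("side"); im=c["image"]; im=im[170:370,200:540]; cv2.imwrite("pics/s2.png",cv2.resize(im,None,fx=2.2,fy=2.2,interpolation=cv2.INTER_CUBIC))
E
```

```text
t 5.97 bin mm [-120.9   21.6  274.7] yaw -10.14 F bin [0.4 1.  0.4] w 0.0149 0.0
t 5.97 tcp [ 0.5461 -0.123   0.2747] rot [-180.    -0.2  -10.1] F [0.6 0.9 0.4] dp [-135. -262.   34.] roll -0.001
```

View pics/s2.png

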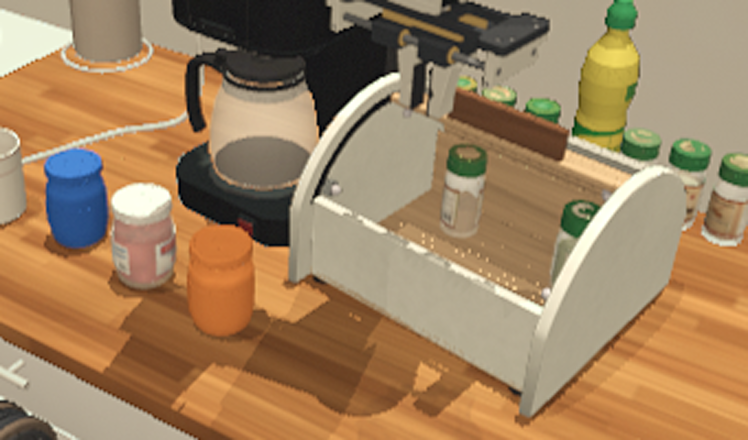

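The cover holds itself open, with the pull standing on top at crop (510,125). The spice jars stand at crop (460,190) and (578,235). The jars on the worktop are untouched. Now for the jam jar.

Emit:
{"op": "send_rows", "data": {"steps": [{"dp":[-27,-53,0],"roll":0,"jaw":100},{"dp":[-54,-106,0],"roll":0,"jaw":100},{"dp":[-81,-159,0],"roll":0,"jaw":100},{"dp":[-108,-212,0],"roll":0,"jaw":100},{"dp":[-135,-262,0],"roll":0,"jaw":100}]}}

```text
time_s: 6.65
tcp_pos: [0.4592, 0.1616, 0.2747]
eef_rot: [-179.8, -0.2, -10.0]
contact_force: [1.5, 0.1, -0.7]
gripper_width: 0.0688
gripper_force: 0.0
```

Emit:
{"op": "send_rows", "data": {"steps": [{"dp":[0,0,45],"roll":0,"jaw":100},{"dp":[0,0,90],"roll":0,"jaw":100},{"dp":[0,0,90],"roll":0,"jaw":100}]}}

```text
time_s: 7.02
tcp_pos: [0.4579, 0.1586, 0.1817]
eef_rot: [179.9, 0.1, -10.0]
contact_force: [0.1, 0.6, -0.3]
gripper_width: 0.0871
gripper_force: 0.0
```

```bash
python3 - <<'E'
from h import *
from plant import r
go([.4598,.1585,.058],-10.06)
c=r.capture("side"); im=c["image"]; im=im[150:330,180:340]; cv2.imwrite("pics/s3.png",cv2.resize(im,None,fx=3.3,fy=3.3,interpolation=cv2.INTER_CUBIC))
b=np.load("bin.npy")
def ray(n,px,z):
    c=C[n];R=cv2.Rodrigues(c["rvec"])[0]; o=-R.T@c["tvec"]; d=R.T@np.linalg.inv(c["K"])@[*px,1]; return o+d*(z-o[2])/d[2]
for u,v in((467,155),(583,212)):
    w=ray("side",(u/2.2+200,v/2.2+170),.118)-T(b,[0,0,0])[0]; k,n=np.cos(b[2]),np.sin(b[2]); print("spice",(k*w[0]+n*w[1]).round(3),(-n*w[0]+k*w[1]).round(3))
E
```

```text
t 7.03 tcp [0.4579 0.1586 0.1817] rot [ 1.799e+02  1.000e-01 -1.000e+01] F [ 0.1  0.6 -0.3] dp [  2.  -1. 124.] roll 0.0
spice 0.052 0.071
spice 0.039 -0.084
```

View pics/s3.png

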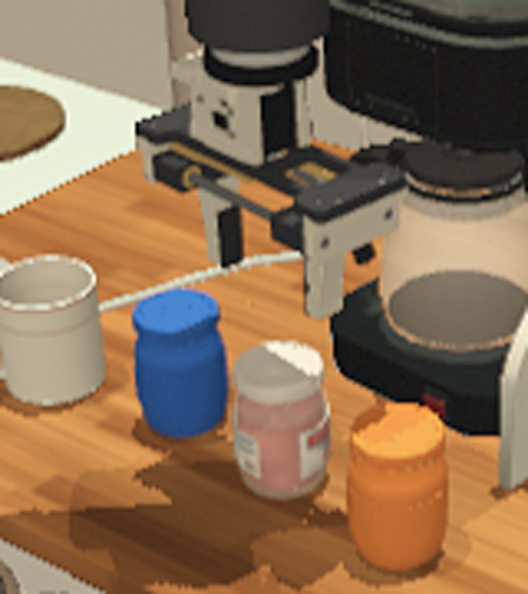

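The open gripper hangs straddled over the pink jar, with the blue and orange jars just outside its span. I'll descend.

Emit:
{"op": "send_rows", "data": {"steps": [{"dp":[2,-1,45],"roll":0,"jaw":100},{"dp":[2,-1,85],"roll":0,"jaw":100},{"dp":[2,-1,108],"roll":0,"jaw":100},{"dp":[2,-1,124],"roll":0,"jaw":100},{"dp":[2,-1,124],"roll":0,"jaw":100}]}}

```text
time_s: 7.7
tcp_pos: [0.4624, 0.1603, 0.0607]
eef_rot: [-179.9, -0.1, -10.1]
contact_force: [-0.5, -0.7, 0.2]
gripper_width: 0.0875
gripper_force: 0.0
```

Emit:
{"op": "send_rows", "data": {"newtons": 30, "steps": [{"dp":[0,0,0],"roll":0,"jaw":70},{"dp":[0,0,0],"roll":0,"jaw":70},{"dp":[0,0,0],"roll":0,"jaw":70},{"dp":[0,0,0],"roll":0,"jaw":70},{"dp":[0,0,0],"roll":0,"jaw":70}]}}

```text
time_s: 8.32
tcp_pos: [0.4616, 0.1598, 0.0606]
eef_rot: [-180.0, -0.1, -10.1]
contact_force: [-0.5, -2.6, 7.8]
gripper_width: 0.067
gripper_force: 29.9
```

Emit:
{"op": "send_rows", "data": {"steps": [{"dp":[0,0,-25],"roll":0,"jaw":60},{"dp":[0,0,-70],"roll":0,"jaw":60},{"dp":[0,0,-120],"roll":0,"jaw":60},{"dp":[0,0,-180],"roll":0,"jaw":60},{"dp":[0,0,-240],"roll":0,"jaw":60}]}}

```text
time_s: 8.95
tcp_pos: [0.4597, 0.1591, 0.3005]
eef_rot: [180.0, 0.1, -10.1]
contact_force: [0.2, 0.7, -7.2]
gripper_width: 0.0669
gripper_force: 29.9
```

```bash
python3 -c "
from h import *
binpos(); go(T(np.load('bin.npy'),[-67,2,301])[0],-10.06)"
```

```text
t 8.95 bin mm [-255.3  284.2  300.5] yaw -10.09 F bin [ 0.1  0.7 -7.2] w 0.0669 29.9
t 8.95 tcp [0.4597 0.1591 0.3005] rot [ 1.80e+02  1.00e-01 -1.01e+01] F [ 0.2  0.7 -7.2] dp [188. 282.  -1.] roll -0.0
```

Emit:
{"op": "send_rows", "data": {"steps": [{"dp":[20,45,0],"roll":0,"jaw":60},{"dp":[45,95,0],"roll":0,"jaw":60},{"dp":[70,145,0],"roll":0,"jaw":60},{"dp":[100,190,0],"roll":0,"jaw":60},{"dp":[130,230,0],"roll":0,"jaw":60}]}}

```text
time_s: 9.57
tcp_pos: [0.5481, -0.0911, 0.2984]
eef_rot: [-180.0, 0.1, -10.1]
contact_force: [0.8, 1.5, -6.5]
gripper_width: 0.0668
gripper_force: 29.9
```

Emit:
{"op": "send_rows", "data": {"steps": [{"dp":[25,25,0],"roll":0,"jaw":60},{"dp":[45,42,0],"roll":0,"jaw":60},{"dp":[58,52,0],"roll":0,"jaw":60},{"dp":[58,52,0],"roll":0,"jaw":60},{"dp":[58,52,20],"roll":0,"jaw":60}]}}

```text
time_s: 10.2
tcp_pos: [0.5971, -0.1504, 0.2805]
eef_rot: [-180.0, -0.1, -10.1]
contact_force: [-0.0, 0.6, -7.0]
gripper_width: 0.0666
gripper_force: 29.9
```

```bash
python3 -c "
from h import *
binpos(); go(T(np.load('bin.npy'),[-67,2,76])[0],-10.06)"
```

```text
t 10.2 bin mm [-65.9   3.5 280.5] yaw -10.06 F bin [-0.1  0.6 -7. ] w 0.0666 29.9
t 10.2 tcp [ 0.5971 -0.1504  0.2805] rot [-1.80e+02 -1.00e-01 -1.01e+01] F [-0.   0.6 -7. ] dp [ -2.   2. 205.] roll 0.0
```

Emit:
{"op": "send_rows", "data": {"steps": [{"dp":[-1,1,40],"roll":0,"jaw":60},{"dp":[-1,1,80],"roll":0,"jaw":60},{"dp":[-1,1,120],"roll":0,"jaw":60},{"dp":[-1,1,155],"roll":0,"jaw":60},{"dp":[-1,1,180],"roll":0,"jaw":60}]}}

```text
time_s: 10.82
tcp_pos: [0.5943, -0.1506, 0.098]
eef_rot: [-180.0, 0.1, -10.0]
contact_force: [0.2, 0.5, -6.1]
gripper_width: 0.0668
gripper_force: 29.9
```

Emit:
{"op": "send_rows", "data": {"steps": [{"dp":[0,0,9],"roll":0,"jaw":60},{"dp":[0,0,17],"roll":0,"jaw":60},{"dp":[0,0,22],"roll":0,"jaw":60},{"dp":[0,0,24],"roll":0,"jaw":60}]}}

```text
time_s: 11.32
tcp_pos: [0.5959, -0.1517, 0.076]
eef_rot: [-180.0, -0.0, -10.1]
contact_force: [0.3, 0.3, -6.6]
gripper_width: 0.0672
gripper_force: 29.9
```

```bash
python3 -c "
from h import *
binpos()"
```

```text
t 11.32 bin mm [-66.9   2.   76. ] yaw -10.07 F bin [ 0.2  0.3 -6.6] w 0.0672 29.9
```

Emit:
{"op": "send_rows", "data": {"steps": [{"dp":[0,0,2],"roll":0,"jaw":60},{"dp":[0,0,3],"roll":0,"jaw":60},{"dp":[0,0,4],"roll":0,"jaw":60}]}}

```text
time_s: 11.7
tcp_pos: [0.5959, -0.1518, 0.0727]
eef_rot: [180.0, -0.0, -10.0]
contact_force: [-5.7, 1.2, 8.1]
gripper_width: 0.0668
gripper_force: 29.8
```

Emit:
{"op": "send_rows", "data": {"steps": [{"dp":[0,0,-1],"roll":0,"jaw":80},{"dp":[0,0,-1],"roll":0,"jaw":95},{"dp":[0,0,-1],"roll":0,"jaw":100},{"dp":[0,0,-1],"roll":0,"jaw":100}]}}

```text
time_s: 12.2
tcp_pos: [0.5958, -0.1517, 0.0727]
eef_rot: [180.0, -0.0, -10.1]
contact_force: [-0.3, -0.8, -0.4]
gripper_width: 0.0868
gripper_force: 0.0
```

Emit:
{"op": "send_rows", "data": {"steps": [{"dp":[0,0,-20],"roll":0,"jaw":100},{"dp":[0,0,-60],"roll":0,"jaw":100},{"dp":[0,0,-110],"roll":0,"jaw":100},{"dp":[0,0,-160],"roll":0,"jaw":100},{"dp":[0,0,-215],"roll":0,"jaw":60}]}}

```text
time_s: 12.82
tcp_pos: [0.5951, -0.1517, 0.289]
eef_rot: [180.0, 0.0, -10.1]
contact_force: [0.6, -0.4, -0.1]
gripper_width: 0.082
gripper_force: 0.0
```

```bash
python3 - <<'E'
from h import *
from plant import r
binpos()
c=r.capture("side"); im=c["image"]; im=im[180:360,320:540]; cv2.imwrite("pics/s4.png",cv2.resize(im,None,fx=3,fy=3,interpolation=cv2.INTER_CUBIC))
E
```

```text
t 12.82 bin mm [-67.6   1.8 289. ] yaw -10.07 F bin [ 0.7 -0.3 -0.1] w 0.082 0.0
```

View pics/s4.png

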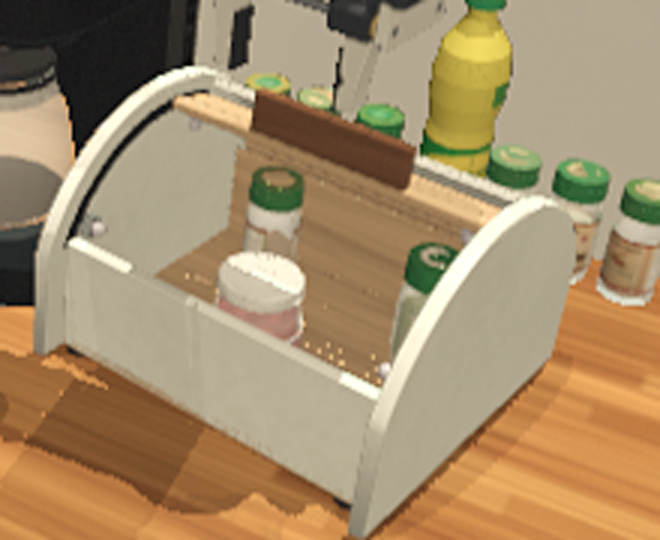

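The jar stands upright, with its lid at crop (262,280), behind the front board. The spice jars are standing and the cover is still open. Next I'll go over behind the pull to close it.

Emit:
{"op": "send_rows", "data": {"steps": [{"dp":[45,0,0],"roll":0,"jaw":0},{"dp":[80,0,0],"roll":0,"jaw":0},{"dp":[104,0,0],"roll":0,"jaw":0},{"dp":[104,0,0],"roll":0,"jaw":0},{"dp":[104,0,0],"roll":0,"jaw":0}]}}

```text
time_s: 13.5
tcp_pos: [0.6976, -0.1699, 0.2871]
eef_rot: [180.0, 0.0, -10.1]
contact_force: [-0.5, -1.0, 0.1]
gripper_width: 0.0292
gripper_force: 0.0
```

Emit:
{"op": "send_rows", "data": {"steps": [{"dp":[0,0,30],"roll":0,"jaw":0},{"dp":[0,0,60],"roll":0,"jaw":0},{"dp":[0,0,72],"roll":0,"jaw":0},{"dp":[0,0,72],"roll":0,"jaw":0}]}}

```text
time_s: 14.0
tcp_pos: [0.6975, -0.1699, 0.2155]
eef_rot: [180.0, 0.0, -10.1]
contact_force: [-0.2, 0.6, 1.2]
gripper_width: 0.0004
gripper_force: 0.0
```

```bash
python3 -c "
from h import *
binpos()"
```

```text
t 14.0 bin mm [ 36.4   1.8 215.5] yaw -10.06 F bin [-0.3  0.6  1.2] w 0.0004 0.0
```

Emit:
{"op": "send_rows", "data": {"steps": [{"dp":[-6,0,0],"roll":0,"jaw":0},{"dp":[-12,0,0],"roll":0,"jaw":0},{"dp":[-18,0,0],"roll":0,"jaw":0},{"dp":[-24,0,0],"roll":0,"jaw":0},{"dp":[-30,0,0],"roll":0,"jaw":0}]}}

```text
time_s: 14.62
tcp_pos: [0.6678, -0.1645, 0.2162]
eef_rot: [-180.0, -0.0, -10.1]
contact_force: [0.4, -0.5, -0.1]
gripper_width: 0.0002
gripper_force: 0.0
```

Emit:
{"op": "send_rows", "data": {"steps": [{"dp":[-8,0,0],"roll":0,"jaw":0},{"dp":[-16,0,0],"roll":0,"jaw":0},{"dp":[-24,0,0],"roll":0,"jaw":0},{"dp":[-32,0,0],"roll":0,"jaw":0},{"dp":[-40,0,0],"roll":0,"jaw":0}]}}

```text
time_s: 15.25
tcp_pos: [0.6285, -0.1576, 0.2156]
eef_rot: [180.0, 0.0, -10.1]
contact_force: [-0.5, 0.8, -0.1]
gripper_width: 0.0002
gripper_force: 0.0
```

```bash
python3 - <<'E'
from h import *
from plant import r
binpos()
c=r.capture("side"); im=c["image"]; im=im[180:360,320:540]; cv2.imwrite("pics/s5.png",cv2.resize(im,None,fx=3,fy=3,interpolation=cv2.INTER_CUBIC))
E
```

```text
t 15.25 bin mm [-33.7   1.9 215.6] yaw -10.07 F bin [-0.6  0.7 -0.1] w 0.0002 0.0
```

View pics/s5.png

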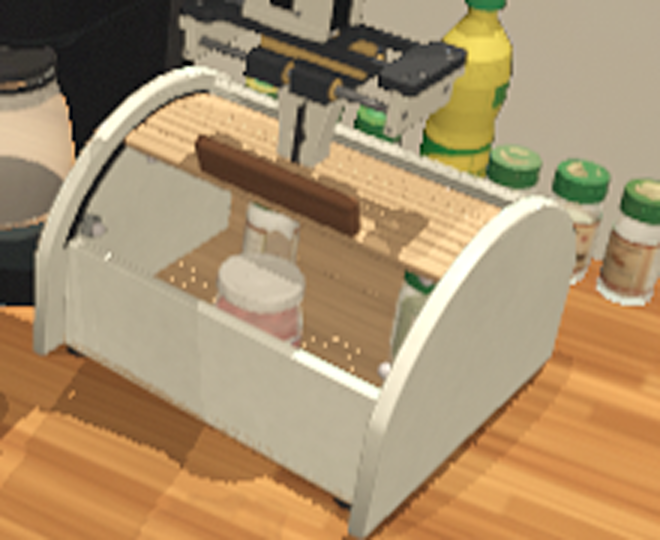

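The cover broke out and floats half-way, with the pull at about crop (278,185). The jar and spice jars still stand, and the fingers are behind the pull. I'll follow the arc down on its upper face.

Emit:
{"op": "send_rows", "data": {"steps": [{"dp":[-8,0,-2],"roll":0,"jaw":0},{"dp":[-21,0,3],"roll":0,"jaw":0},{"dp":[-35,0,9],"roll":0,"jaw":0},{"dp":[-47,0,16],"roll":0,"jaw":0},{"dp":[-59,0,25],"roll":0,"jaw":0}]}}

```text
time_s: 15.92
tcp_pos: [0.5707, -0.1473, 0.1907]
eef_rot: [180.0, -0.1, -10.1]
contact_force: [2.1, 0.6, 3.1]
gripper_width: 0.0001
gripper_force: 1.3
```

```bash
python3 -c "
from h import *
binpos()"
```

```text
t 15.93 bin mm [-92.5   1.9 190.7] yaw -10.06 F bin [1.9 0.9 3.1] w 0.0001 1.3
```

Contact is light and the force points as expected. I'll continue down.

Emit:
{"op": "send_rows", "data": {"steps": [{"dp":[-6,0,5],"roll":0,"jaw":0},{"dp":[-11,0,10],"roll":0,"jaw":0},{"dp":[-17,0,15],"roll":0,"jaw":0},{"dp":[-22,0,20],"roll":0,"jaw":0},{"dp":[-25,0,24],"roll":0,"jaw":0}]}}

```text
time_s: 16.55
tcp_pos: [0.5463, -0.143, 0.1663]
eef_rot: [180.0, -0.0, -10.1]
contact_force: [2.3, -0.4, 3.1]
gripper_width: 0.0003
gripper_force: 1.8
```

```bash
python3 -c "
from h import *
binpos()"
```

```text
t 16.55 bin mm [-117.2    1.9  166.3] yaw -10.07 F bin [2.4 0.  3.1] w 0.0003 1.8
```

Emit:
{"op": "send_rows", "data": {"steps": [{"dp":[-2,0,2],"roll":0,"jaw":0},{"dp":[-3,0,4],"roll":0,"jaw":0},{"dp":[-5,0,6],"roll":0,"jaw":0}]}}

```text
time_s: 16.92
tcp_pos: [0.5416, -0.1421, 0.1605]
eef_rot: [180.0, -0.0, -10.1]
contact_force: [2.5, -0.6, 4.0]
gripper_width: 0.0007
gripper_force: 2.5
```

Emit:
{"op": "send_rows", "data": {"steps": [{"dp":[-2,0,2],"roll":0,"jaw":0},{"dp":[-3,0,4],"roll":0,"jaw":0}]}}

```text
time_s: 17.18
tcp_pos: [0.5407, -0.1419, 0.1586]
eef_rot: [180.0, -0.3, -10.0]
contact_force: [2.1, -0.9, 17.1]
gripper_width: 0.0005
gripper_force: 7.5
```

Emit:
{"op": "send_rows", "data": {"steps": [{"dp":[-1,0,2],"roll":0,"jaw":0},{"dp":[-2,0,4],"roll":0,"jaw":0}]}}

```text
time_s: 17.42
tcp_pos: [0.5382, -0.1416, 0.155]
eef_rot: [180.0, -0.2, -10.0]
contact_force: [-1.0, 0.5, 15.9]
gripper_width: 0.0005
gripper_force: 6.1
```

```bash
python3 -c "
from h import *
binpos()"
```

```text
t 17.43 bin mm [-125.5    1.9  155. ] yaw -10.01 F bin [-1.1  0.3 15.9] w 0.0005 6.1
```

Emit:
{"op": "send_rows", "data": {"steps": [{"dp":[-1,0,2],"roll":0,"jaw":0},{"dp":[-2,0,4],"roll":0,"jaw":0}]}}

```text
time_s: 17.68
tcp_pos: [0.5343, -0.1409, 0.1491]
eef_rot: [-180.0, -0.0, -10.1]
contact_force: [0.0, -0.2, 4.8]
gripper_width: 0.0005
gripper_force: 2.0
```

Emit:
{"op": "send_rows", "data": {"steps": [{"dp":[-1,0,2],"roll":0,"jaw":0},{"dp":[-1,0,2],"roll":0,"jaw":0}]}}

```text
time_s: 17.92
tcp_pos: [0.533, -0.1407, 0.1464]
eef_rot: [180.0, 0.1, -10.1]
contact_force: [-0.7, -0.6, 4.2]
gripper_width: 0.0005
gripper_force: 1.7
```

```bash
python3 -c "
from h import *
binpos()"
```

```text
t 17.93 bin mm [-130.7    1.8  146.4] yaw -10.07 F bin [-0.5 -0.7  4.2] w 0.0005 1.7
```

Through the detent. I'll push on in small steps until the force builds at the stop.

Emit:
{"op": "send_rows", "data": {"steps": [{"dp":[-1,0,1],"roll":0,"jaw":0},{"dp":[-1,0,2],"roll":0,"jaw":0}]}}

```text
time_s: 18.18
tcp_pos: [0.533, -0.1407, 0.1456]
eef_rot: [180.0, -0.1, -10.0]
contact_force: [-1.8, 2.7, 14.9]
gripper_width: 0.0005
gripper_force: 6.2
```

Emit:
{"op": "send_rows", "data": {"steps": [{"dp":[0,0,1],"roll":0,"jaw":0},{"dp":[-1,0,2],"roll":0,"jaw":0}]}}

```text
time_s: 18.42
tcp_pos: [0.5335, -0.1408, 0.145]
eef_rot: [180.0, -0.2, -10.0]
contact_force: [-0.3, -0.4, 21.5]
gripper_width: 0.0005
gripper_force: 9.1
```

```bash
python3 -c "
from h import *
binpos()"
```

```text
t 18.43 bin mm [-130.3    1.8  145. ] yaw -10.0 F bin [-0.3 -0.4 21.5] w 0.0005 9.1
```

Emit:
{"op": "send_rows", "data": {"steps": [{"dp":[0,0,1],"roll":0,"jaw":0},{"dp":[0,0,1],"roll":0,"jaw":0}]}}

```text
time_s: 18.68
tcp_pos: [0.5337, -0.1409, 0.1447]
eef_rot: [180.0, -0.3, -10.0]
contact_force: [-2.7, 0.9, 22.4]
gripper_width: 0.0003
gripper_force: 9.5
```

Emit:
{"op": "send_rows", "data": {"steps": [{"dp":[1,0,-5],"roll":0,"jaw":0},{"dp":[5,0,-20],"roll":0,"jaw":0},{"dp":[5,0,-60],"roll":0,"jaw":0},{"dp":[0,0,-120],"roll":0,"jaw":0},{"dp":[-50,0,-150],"roll":0,"jaw":0}]}}

```text
time_s: 19.3
tcp_pos: [0.484, -0.1318, 0.294]
eef_rot: [180.0, -0.1, -10.1]
contact_force: [0.5, 0.4, 1.1]
gripper_width: 0.0004
gripper_force: 0.0
```

Emit:
{"op": "send_rows", "data": {"steps": [{"dp":[-30,-40,0],"roll":0,"jaw":0},{"dp":[-60,-80,0],"roll":0,"jaw":0},{"dp":[-60,-80,0],"roll":0,"jaw":0},{"dp":[-60,-80,0],"roll":0,"jaw":0}]}}

```text
time_s: 19.8
tcp_pos: [0.4372, -0.0422, 0.2918]
eef_rot: [180.0, 0.0, -10.0]
contact_force: [0.7, 0.7, 0.4]
gripper_width: 0.0006
gripper_force: 0.0
```

```bash
python3 - <<'E'
from h import *
from plant import r
binpos(); b=np.load("bin.npy")
# brown pull centroid in the side view against the model for shut
im=r.capture("side")["image"].astype(int); B,G,R=[im[...,i] for i in range(3)]
m=(R<140)&(R>60)&(G<0.66*R)&(B<0.55*R)
m[:200]=0;m[330:]=0;m[:,:345]=0;m[:,:][:,470:]=0
n,l,st,ce=cv2.connectedComponentsWithStats(m.astype(np.uint8))
for i in np.argsort(-st[1:,4])[:3]+1: print("blob",st[i],ce[i].round(1))
for q in(0,.05,.1,.36,.65): print(q,proj("side",T(b,[pull(q,y,r_) for y in(70,-70) for r_ in(150,175)])).mean(0).round(1),proj("side",T(b,[pull(q,70),pull(q,-70)])).round(0).tolist())
E
```

```text
t 19.8 bin mm [-242.2   82.1  291.8] yaw -10.01 F bin [0.6 0.8 0.4] w 0.0006 0.0
blob [345 301  57  29 501] [373.6 319.6]
blob [361 266  58  28 334] [390.  279.9]
blob [345 299   6   2   7] [347.7 299.3]
0 [390.7 281.2] [[362.0, 268.0], [414.0, 294.0]]
0.05 [392.2 277.8] [[363.0, 264.0], [416.0, 290.0]]
0.1 [393.7 274.4] [[365.0, 261.0], [418.0, 286.0]]
0.36 [402.9 257.4] [[375.0, 243.0], [428.0, 267.0]]
0.65 [414.6 241.1] [[387.0, 226.0], [441.0, 249.0]]
```

```bash
python3 -c "
from plant import r
print(r.close_job())"
```

```text
the job is handed in; nothing more can be done
None
```

I handed the job in at about 20 s: the cover is rolled shut, with its catch felt to give and then a hard stop. Before closing, pictures showed the jam jar upright on the bin's floor and both spice jars standing; the arm never went near the mug, and no verdict came back.

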